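Play the scale on the music box in one stroke

TASK

Play the music box's scale in one stroke: run the fingertips lightly along its row of buttons, from the longest button to the shortest, so that each goes down and sounds in turn, and do not lift off the row until the shortest has sounded. Then lift clear so that all the buttons are up again. Do not lift or shove the music box, and leave the toys around it untouched.

Things in the scene. Friction and masses are not known exactly. Their poses are not given: they have to be found in the camera images.
- music_box: Press-button music box, loose on the bench, about 1.1 kg: wooden case, grey top plate 50 mm above the bench, 280 mm long (its y), 150 mm wide (its x -60 to +90). Origin at bench height below the middle of the button row; z up. Eight white buttons lie side by side along y at x = 0, y = -105 to +105 mm every 30 mm. Black carrying handle, not used: bar along y at x = +78, 122 mm long, top 84 mm high.
- row_long_end (a point): Middle of the crown of the longest button (90 mm, at y = -105), where the row starts, unpressed: 57 mm above the bench. All buttons are rounded humps, top rounded to about 18 mm radius, about 28 mm wide, crowns level and 7 mm above the top plate, length across the row and centred on it, 6 mm shorter from one to the next.
- row_short_end (a point): Middle of the crown of the shortest button (48 mm, at y = +105), where the row ends, unpressed: 57 mm above the bench, 210 mm from the other end. Each button goes straight down against a spring (0.6 N starts it, 3.4 N fully down) and springs back; fingertips kept about 3 mm below the crowns ride from hump to hump.
- note1 (a joint): How far button 1 is pressed, in m (button 1 is the longest, 8 the shortest): 0 up, 0.0055 fully down, sounds at 0.0015.
- note2 (a joint): How far button 2 is pressed, in m (button 1 is the longest, 8 the shortest): 0 up, 0.0055 fully down, sounds at 0.0015.
- note3 (a joint): How far button 3 is pressed, in m (button 1 is the longest, 8 the shortest): 0 up, 0.0055 fully down, sounds at 0.0015.
- note4 (a joint): How far button 4 is pressed, in m (button 1 is the longest, 8 the shortest): 0 up, 0.0055 fully down, sounds at 0.0015.
- note5 (a joint): How far button 5 is pressed, in m (button 1 is the longest, 8 the shortest): 0 up, 0.0055 fully down, sounds at 0.0015.
- note6 (a joint): How far button 6 is pressed, in m (button 1 is the longest, 8 the shortest): 0 up, 0.0055 fully down, sounds at 0.0015.
- note7 (a joint): How far button 7 is pressed, in m (button 1 is the longest, 8 the shortest): 0 up, 0.0055 fully down, sounds at 0.0015.
- note8 (a joint): How far button 8 is pressed, in m (button 1 is the longest, 8 the shortest): 0 up, 0.0055 fully down, sounds at 0.0015.
- duck: Pull-along wooden duck on a wheeled base, 100 mm long along its x (head at +x), 52 mm wide, 101 mm high; loose; origin under its middle. Bystander.
- stacking_ring: White plastic stacking ring lying flat, 80 mm across, hole 36 mm, 24 mm thick; loose; origin at the centre of its underside. Bystander.
- cylinder_block: Blue cylinder block standing upright, 40 mm across, 60 mm high; loose; origin at the centre of its underside. Bystander.
- bridge_block: Tan wooden bridge piece (a block with an arch under it), 90 mm long along its x, 30 mm wide, 50 mm high; loose; origin under its middle. Bystander.

How it is judged:
By the outcome, as a careful person would: the job done as asked, in the order asked, and still so for the second after the job is handed in, with the robot touching nothing.
It also fails if it takes over 40 s, if anything falls off the work surface, if the arm or the gripper's body presses on something with over 40 N, if the wrist force passes 120 N, or if a joint passes its speed limit or range.

ROBOT

A 7-joint arm with a two-finger parallel gripper is mounted at the origin on the work surface. World frame = base frame: x ahead of the robot, y to its left, z up, the work surface at z = 0. Lengths are in mm, angles in rad, forces in N, time in s.
With the tool pointing down it reaches from about 400 to 875 mm from the base axis. Payload 4.4 kg.
Tool frame: the origin (TCP) lies at the very end of the fingers, on their centre line; the grasp point (between the pads) lies 19 mm behind it; y points along the fingers, z is the direction in which the jaws open and shut, and the axes are right-handed (so a half turn about y gives the same grasp; the last joint's range is limited). The gripper opens to 85 mm and grips with 20 to 120 N. Pads are 22 mm wide; open, the fingers measure 114 mm over their backs; the gripper's body (76 mm by 85 mm) begins 54 mm behind the grasp point. The pads swing forward as they close: fully open they stand 13 mm farther back than shut.
Start: joints at [-1.298, 0.628, 0.038, 1.517, -0.027, 0.996, -0.02], TCP at [216.008, 613.073, 231.313] pointing down, gripper open.
Joint ranges: [-3.06, 3.06], [-0.37, 2.12], [-1.25, 1.32], [0.18, 2.47], [-1.1, 4.24], [0.23, 1.98], [-2.94, 2.94]. Speed limits (rad/s): [2.57, 2.57, 3.14, 3.14, 3.14, 3.14, 3.14].

INTERFACE

Orientations are given as [roll, pitch, yaw] about the fixed x, y, z axes, in that order (R = Rz(yaw) Ry(pitch) Rx(roll)).
In Python, from cell import * gives the robot as it stands.
- The arm moves only by the tool apply_moves, never from a script. Its argument "targets" is a list of rows, each a list of 6 numbers: the shift along the tool's x, y, z in units of 40 mm (1.0 is 40 mm), then the turn, a rotation vector about the tool's x, y, z in units of 8 degrees (1.0 is 8 degrees). A call has 1 to 12 rows; each row shifts and turns the commanded pose from where the row before left it, along the tool's axes as they then stand; what a row does not reach is not made up. A row lasts 1/8 s, in which the tool goes at most 62.5 mm and 10.7 degrees, less where a joint would pass 70% of its speed; a pose out of reach is approached as far as the arm can. A call is refused whole if a number of a shift passes 1 or a number of a turn 1, either way. A call with a gripper value outside its range is refused whole. "jaw" is the gripper command: -1 is shut, 1 is fully open, values between are in proportion, set as the call begins (left out, the last holds). The fingers move at their own pace and stop on an object; the grip force is fixed at half the most. Time passes only in rows, so rows that do not move let the fingers close. It gives the time, the measured TCP pose, the force and the opening at its end, in the units of the state.
- read_state(): the state, without advancing time (a new reading comes with each control period).
- get_image(name): name is "scene" or "top" or "wrist"; returns the picture (400x640x3 uint8, red, green, blue); there is no depth.
- calibration(name): a dict with "fx", "fy", "cx", "cy" (pixels), "world_from_camera" (4x4, takes a point from camera to world coordinates). Camera axes: x right, y down, z forward; pixel columns grow to the right and rows downward; lengths in mm; the calibration is good to about 2 mm. A picture is of the moment at which its call begins: read the wrist's pose just before it. calibration takes no time and is no camera call; for the wrist camera it gives the pose at the moment of the call.
- finish_job(): hands the job in, once; it reports no verdict.
The state is a dict: "clock": time; "qpos": joint angles; "qd": joint speeds; "tau": joint torques, N m; "eef_pos": TCP position; "tool_rot": TCP orientation; "force": force on the tool from outside, world axes, zero at the start; "torque": the same for the moment, N m; "width": finger opening in mm.
Only numpy, scipy, OpenCV 4.12 (cv2) and the standard library are available. Lean on these libraries where they do the work, as an engineer would, in place of code of your own. Each camera call takes 0.05 s, during which the arm holds its last target. There are 200 camera calls.

## Working session

There is one attempt and no reset: what is moved stays moved. The work goes in short steps, Python scripts to look and compute and a tool call to move; the robot and the scene stay as the last step left them, time stands still between calls to the robot, and variables do not carry over. Pictures are saved under pics/ and viewed, about 8 in all and at most 12, crops included, and the job is handed in when it is done.

Besides the shell and the picture viewer there is one more tool, called after "Call:" by a JSON object that holds its "name" and its "arguments", one argument or row to a line. apply_moves: Moves the arm, as the interface text tells. Its arguments: {"type":"object","properties":{"targets":{"type":"array"},"jaw":{"type":"number"}},"required":["targets"]}

```bash
mkdir -p pics; python3 - <<'E'
from cell import *
import cv2
print(read_state())
for n in("top","scene"):
    im=get_image(n); cv2.imwrite(f"pics/{n}0.png",im[:,:,::-1]); c=calibration(n); print(n,c)
E
```

```text
{'clock': 0.0, 'qpos': array([-1.2977884 ,  0.62929554,  0.03844   ,  1.51837106, -0.02702662,
        0.9962441 , -0.02000087]), 'qd': array([ 2.31799713e-04, -1.15342599e-03,  5.73799757e-04, -3.71978381e-04,
        6.93365445e-04, -9.33587931e-05,  1.00731471e-03]), 'tau': array([-4.20645620e-04, -5.63391173e+01,  1.22575365e+00, -1.93449676e+01,
        1.09218486e-02,  1.05280746e-02, -1.89421803e-05]), 'eef_pos': array([215.79922888, 612.49262231, 230.42081655]), 'tool_rot': array([-1.57259684e+00,  2.61145701e-06, -3.38821779e-01]), 'force': array([ 0.14045434,  0.91583187, -0.35457001]), 'torque': array([-0.01736798,  0.01616184, -0.02860245]), 'width': 85.55869028727544}
top {'fx': 517.2655645699974, 'fy': 517.2655645699974, 'cx': 314.95208148182024, 'cy': 199.28872095596975, 'world_from_camera': array([[ 2.23416767e-02, -9.96414884e-01,  8.15979652e-02,
         4.71446324e+02],
       [-9.99716482e-01, -2.15941333e-02,  1.00324396e-02,
         4.23882191e+01],
       [-8.23443482e-03, -8.17989722e-02, -9.96614831e-01,
         1.17772623e+03],
       [ 0.00000000e+00,  0.00000000e+00,  0.00000000e+00,
         1.00000000e+00]])}
scene {'fx': 367.62121764003876, 'fy': 367.62121764003876, 'cx': 326.78306162553736, 'cy': 203.92158999741986, 'world_from_camera': array([[-4.28878225e-01,  4.85156415e-01, -7.62028032e-01,
         1.13338531e+03],
       [ 9.03309873e-01,  2.39407412e-01, -3.55971016e-01,
         3.14872412e+02],
       [ 9.73353660e-03, -8.41015662e-01, -5.40923205e-01,
         4.63929750e+02],
       [ 0.00000000e+00,  0.00000000e+00,  0.00000000e+00,
         1.00000000e+00]])}
```

View pics/top0.png

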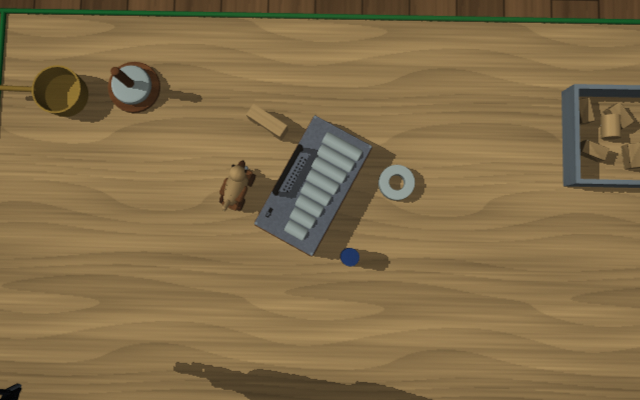

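View pics/scene0.png

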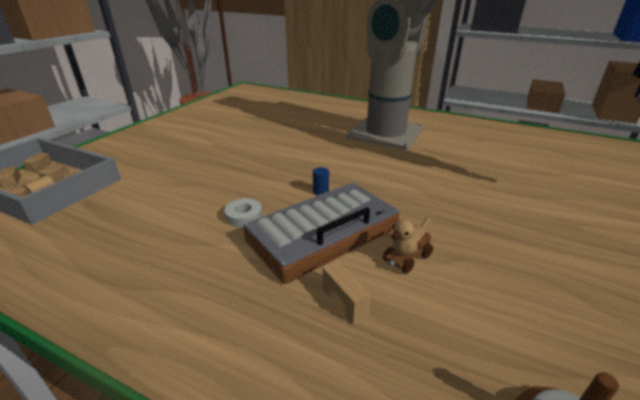

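The top view shows the box with its longest button near (341,147) and its shortest near (297,230). The ring is at (397,183), the cylinder at (350,257), the bridge at (267,121) and the duck at (236,187). I'll enlarge the box to read it more closely.

```bash
python3 - <<'E'
import cv2
im=cv2.imread("pics/top0.png")[105:265,215:425]
cv2.imwrite("pics/crop.png",cv2.resize(im,None,fx=3.7,fy=3.7,interpolation=cv2.INTER_CUBIC))
E
```

```text
(no output)
```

View pics/crop.png

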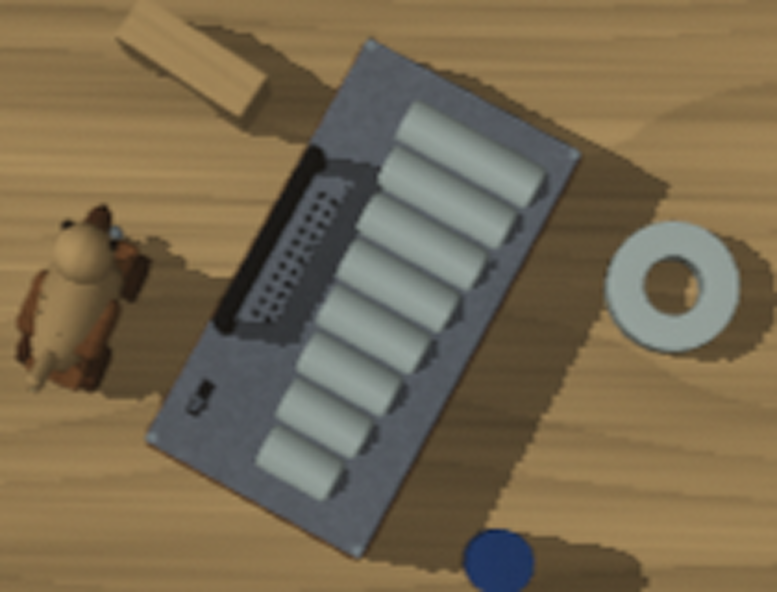

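```bash
cat >h.py <<'E'
import numpy as np
from cell import *
def ray(c,uv,z):
    T=c["world_from_camera"]; d=T[:3,:3]@[(uv[0]-c["cx"])/c["fx"],(uv[1]-c["cy"])/c["fy"],1]
    return T[:3,3]+d*(z-T[2,3])/d[2]
def fit(P,B):
    pc=P.mean(0);bc=B.mean(0);a=P-pc;b=B-bc
    th=np.arctan2((b[:,0]*a[:,1]-b[:,1]*a[:,0]).sum(),(a*b).sum())
    R=np.array([[np.cos(th),-np.sin(th)],[np.sin(th),np.cos(th)]]); t=pc-R@bc
    print("th",th,"t",t,"res",(P-B@R.T-t).round(1).tolist()); return th,R,t
E
python3 - <<'E'
from h import *
c=calibration("top")
px=lambda u,v:((u+.5)/3.7-.5+215,(v+.5)/3.7-.5+105)
B=np.array([[90,-140],[-60,-140],[-60,140],[90,140]])
P=np.array([ray(c,px(*p),50)[:2] for p in[(370,42),(578,155),(362,555),(152,438)]])
th,R,t=fit(P,B)
for y in(-105,105):print(y,R@[0,y]+t)
for n,p,z in[("ring",(673,287),24),("cyl",(498,562),60),("duck",(75,300),60),("bridge",(195,60),50)]:
    w=ray(c,px(*p),z)[:2];print(n,w,"box frame",R.T@(w-t))
E
```

```text
th 1.094274949891847 t [589.22935249  44.15800824] res [[-5.9, -1.3], [-3.0, 6.5], [6.0, 1.4], [3.0, -6.6]]
-105 [682.53192289  -4.00453278]
105 [495.92678209  92.32054925]
ring [ 608.28087491 -127.92557643] box frame [-144.17400993  -95.86227348]
cyl [441.25368373 -22.71206324] box frame [-127.29555969  100.81788278]
duck [588.80767113 228.41986658] box frame [163.54091204  84.89393585]
bridge [735.91709344 163.17105792] box frame [173.03883606 -75.75592752]
```

Call:
{"name": "apply_moves", "arguments": {
  "targets": [
    [0.4,0,-0.2,0,1,0],
    [0.9,0,-0.5,0,0,0],
    [0.9,0,-0.5,0,0,0],
    [0.9,0,-0.5,0,0,0],
    [0.9,0,-0.5,0,0,0],
    [0.9,0,-0.5,0,0,0],
    [0.9,0,-0.5,0,0,0],
    [0.9,0,-0.5,0,0,0],
    [0.9,0,-0.5,0,0,0],
    [0.9,0,-0.5,0,0,0],
    [0.9,0,-0.5,0,0,0],
    [0.9,0,-0.5,0,0,0]
  ],
  "jaw": -1
}}

```text
clock: 1.6
eef_pos: [479.1, 221.4, 231.1]
tool_rot: [-1.571, 0.0, -0.478]
force: [-0.1, -0.3, 0.6]
width: -0.1
```

Call:
{"name": "apply_moves", "arguments": {
  "targets": [
    [0.9,0,-0.5,0,0,0],
    [0.9,0,-0.5,0,0,0],
    [0.9,0,-0.5,0,0,0],
    [0.9,0,-0.5,0,0,0],
    [0.8,0,-0.5,0,0,0],
    [0,0,0,0,0,0]
  ]
}}

```text
clock: 2.35
eef_pos: [589.9, 48.5, 230.8]
tool_rot: [-1.573, -0.001, -0.484]
force: [-0.3, -0.0, 0.5]
width: 0.1
```

```bash
python3 - <<'E'
from h import *
import cv2,pickle
print(read_state()["eef_pos"],read_state()["tool_rot"]); c=calibration("wrist"); im=get_image("wrist"); cv2.imwrite("pics/w1.png",im[:,:,::-1]); pickle.dump(c,open("w1.pkl","wb")); print(c["world_from_camera"].round(2))
E
```

```text
[589.89646928  48.479148   230.8318625 ] [-1.57286198e+00 -1.27936642e-03 -4.84456595e-01]
[[ 4.7000e-01  8.5000e-01  2.6000e-01  5.2367e+02]
 [ 8.9000e-01 -4.4000e-01 -1.4000e-01  8.3980e+01]
 [-0.0000e+00  3.0000e-01 -9.6000e-01  3.7198e+02]
 [ 0.0000e+00  0.0000e+00  0.0000e+00  1.0000e+00]]
```

View pics/w1.png

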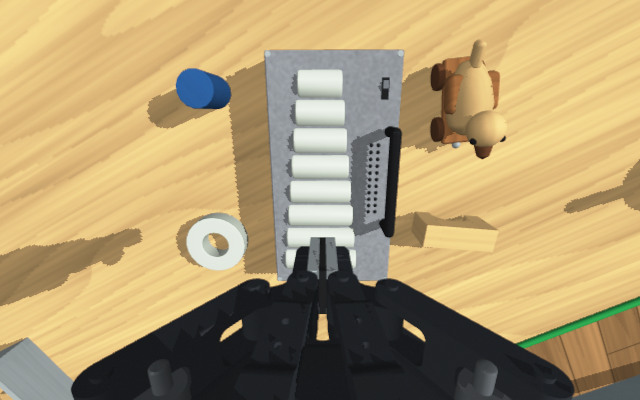

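The wrist view shows the plate corners at about (265,51), (404,51), (389,279) and (277,279). Button 8 spans (298–343, 83), and button 3 spans (289–353, 216).

```bash
python3 - <<'E'
from h import *
import pickle,cv2
c=pickle.load(open("w1.pkl","rb"))
B=np.array([[90,-140],[-60,-140],[-60,140],[90,140]])
P=np.array([ray(c,p,50)[:2] for p in[(389,279),(277,279),(265,51),(404,51)]])
th,R,t=fit(P,B)
# buttons 8..3 centres (ends at mid height ~54)
bt=[(8,298,343,83),(7,295,344,112),(6,293,347,140),(5,292,349,166),(4,290,351,191),(3,289,353,215)]
Q=np.array([ray(c,((a+b)/2,v),55)[:2] for _,a,b,v in bt])
fit(Q,np.array([[0,-105+30*(n-1)] for n,*_ in bt],float))
for y in(-105,105):print(y,R@[0,y]+t)
im=cv2.imread("pics/w1.png")[30:290,250:420]
cv2.imwrite("pics/w1c.png",cv2.resize(im,None,fx=2.3,fy=2.3,interpolation=cv2.INTER_CUBIC))
E
```

```text
th 1.0911524561611399 t [589.437894   47.2935051] res [[-4.8, 1.1], [-4.0, 3.9], [5.7, 0.7], [3.2, -5.6]]
th 1.0915431333016723 t [588.75428223  47.25008902] res [[1.8, -0.2], [0.3, -0.9], [0.2, -0.4], [-0.5, 0.3], [-1.0, 0.4], [-0.8, 0.8]]
-105 [682.58962257  -1.16013734]
105 [496.28616544  95.74714754]
```

Call:
{"name": "apply_moves", "arguments": {
  "targets": [
    [0.9,0,-0.04,0,0,0],
    [0.9,0,0,0,0,0],
    [0.9,0,0,0,0,0],
    [0,0.9,0,0,0,0],
    [0,0.9,0,0,0,0],
    [0,0.9,0,0,0,0],
    [0,0.8,0,0,0,0],
    [0,0.2,0,0,0,0],
    [0,0,0,0,0,0],
    [0,0,0,0,0,0]
  ]
}}

```text
clock: 3.65
eef_pos: [685.1, 2.0, 85.0]
tool_rot: [-1.569, -0.002, -0.478]
force: [0.3, -0.6, 0.8]
width: 0.0
```

```bash
python3 - <<'E'
from h import *
import cv2
for i in range(4):
    s=read_state();print(s["clock"],s["eef_pos"],s["tool_rot"],s["force"]);im=get_image("wrist")
cv2.imwrite("pics/w2.png",im[:,:,::-1])
s=get_image("scene");cv2.imwrite("pics/s2.png",cv2.resize(s[150:290,200:440,::-1],None,fx=3.3,fy=3.3,interpolation=cv2.INTER_CUBIC))
E
```

```text
3.65 [685.14604984   2.03090378  84.97421873] [-1.56933158 -0.00232684 -0.47808684] [ 0.3088974  -0.62359343  0.76361027]
3.7 [685.15826053   1.90994462  85.02358963] [-1.56929953 -0.0024533  -0.47821528] [ 0.29941231 -0.17869609  0.22943595]
3.75 [684.98657276   1.79254941  84.85697071] [-1.56949014 -0.00212594 -0.47833078] [-0.12151388  0.90954974 -0.23607202]
3.8 [684.80441131   1.74292774  84.64308226] [-1.56967274 -0.00180728 -0.4784349 ] [ 0.1021859  -0.51967544  0.64775474]
```

View pics/s2.png

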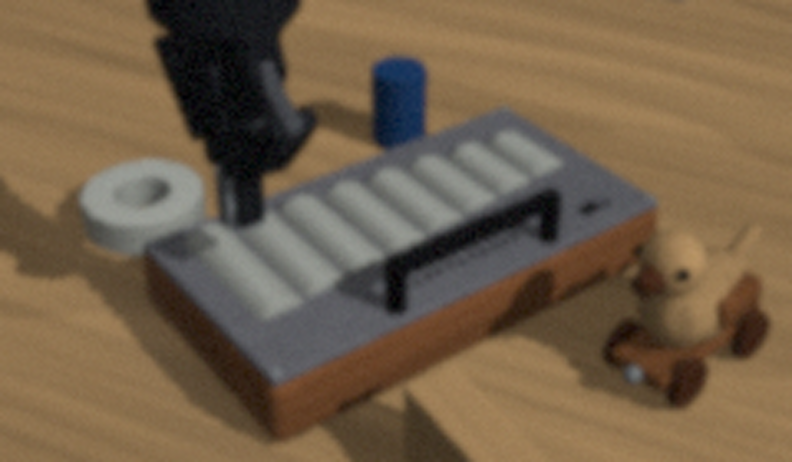

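The fingertips hover over button 1, about 4 mm off sideways. I'll correct that and come down just above the crown.

Call:
{"name": "apply_moves", "arguments": {
  "targets": [
    [0,0.3,-0.1,0,0,0],
    [0,0.3,0,0,0,0],
    [0,0,0,0,0,0],
    [0,0,0,0,0,0],
    [0,0,0,0,0,0]
  ]
}}

```text
clock: 4.53
eef_pos: [682.5, -1.8, 59.6]
tool_rot: [-1.57, -0.0, -0.478]
force: [-0.1, 0.1, -0.3]
width: 0.3
```

```bash
python3 - <<'E'
from h import *
import cv2
for i in range(4):
    s=read_state();print(s["clock"],s["eef_pos"],s["force"]);im=get_image("wrist")
E
```

```text
4.525 [682.47889182  -1.79411188  59.55664051] [-0.12898358  0.11556726 -0.29022363]
4.575 [682.45671461  -1.76765973  59.5798469 ] [-0.83338797  0.41681612  0.02216907]
4.625 [682.44614832  -1.81509822  59.62322715] [ 0.29446725 -0.03728326  0.97945635]
4.675 [682.40563332  -1.84210069  59.61223004] [-0.14761922 -0.07293091  0.92011261]
```

Call:
{"name": "apply_moves", "arguments": {
  "targets": [
    [0,0.05,0,0,0,0],
    [0,0.05,0,0,0,0],
    [0,0.05,0,0,0,0],
    [0,0,0,0,0,0],
    [0,0,0,0,0,0]
  ]
}}

```text
clock: 5.35
eef_pos: [682.3, -1.9, 53.5]
tool_rot: [-1.571, -0.0, -0.478]
force: [0.6, -0.2, 1.9]
width: -0.5
```

```bash
python3 - <<'E'
from h import *
import cv2
for i in range(6):
    s=read_state();print(s["clock"],s["eef_pos"],s["force"]);im=get_image("wrist")
cv2.imwrite("pics/w3.png",cv2.resize(im[40:290,200:440,::-1],None,fx=2.4,fy=2.4,interpolation=cv2.INTER_CUBIC))
E
```

```text
5.35 [682.34984732  -1.87056985  53.47971836] [ 0.59982482 -0.1536144   1.94908485]
5.4 [682.35438647  -1.91297566  53.48844499] [-0.24127251  0.09686819  1.80232974]
5.45 [682.36393453  -1.87784137  53.47797015] [-0.15128978 -0.07324567  3.04955121]
5.5 [682.33434681  -1.85699335  53.4435733 ] [-0.67901209  0.42013668  2.59258178]
5.55 [682.34414069  -1.86898316  53.42861763] [0.00539451 1.4473593  2.47279463]
5.6 [682.37505679  -1.88578559  53.450713  ] [ 0.84995407 -0.14714872  2.47285873]
```

View pics/w3.png

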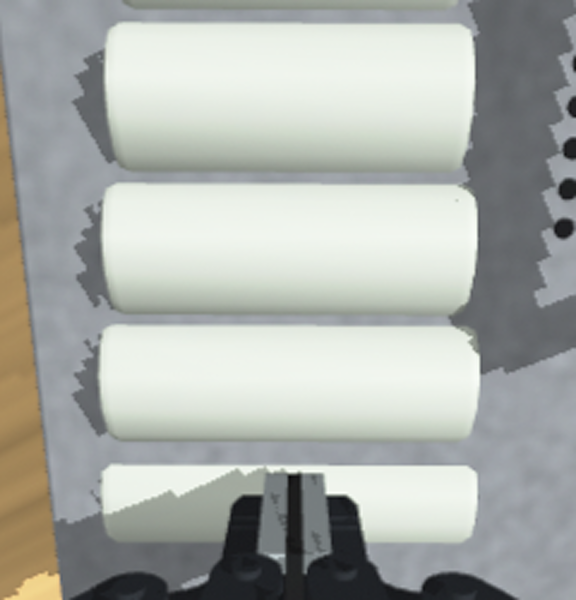

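The force of about 2 N fits a press of roughly 3 mm on button 1, and the tips are centred on it. I'll stroke along the row.

Call:
{"name": "apply_moves", "arguments": {
  "targets": [
    [-0.1,0,0,0,0,0],
    [-0.2,0,0,0,0,0],
    [-0.2,0,0,0,0,0],
    [-0.2,0,0,0,0,0],
    [-0.2,0,0,0,0,0],
    [-0.2,0,0,0,0,0]
  ]
}}

```text
clock: 6.4
eef_pos: [642.7, 18.7, 53.3]
tool_rot: [-1.571, -0.0, -0.478]
force: [2.1, -2.3, 3.2]
width: -0.1
```

```bash
python3 - <<'E'
from h import *
import cv2
for i in range(3):
    s=read_state();print(s["clock"],s["eef_pos"],s["force"]);im=get_image("wrist")
cv2.imwrite("pics/w4.png",cv2.resize(im[:290,150:490,::-1],None,fx=2,fy=2))
E
```

```text
6.4 [642.70585922  18.69984393  53.34335622] [ 2.10182846 -2.34393368  3.20343156]
6.45 [642.03807118  19.10239604  53.38228072] [ 1.66094722 -1.32960011  2.78019309]
6.5 [642.10953601  19.06342535  53.316011  ] [0.62673639 0.09828872 3.250792  ]
```

View pics/w4.png

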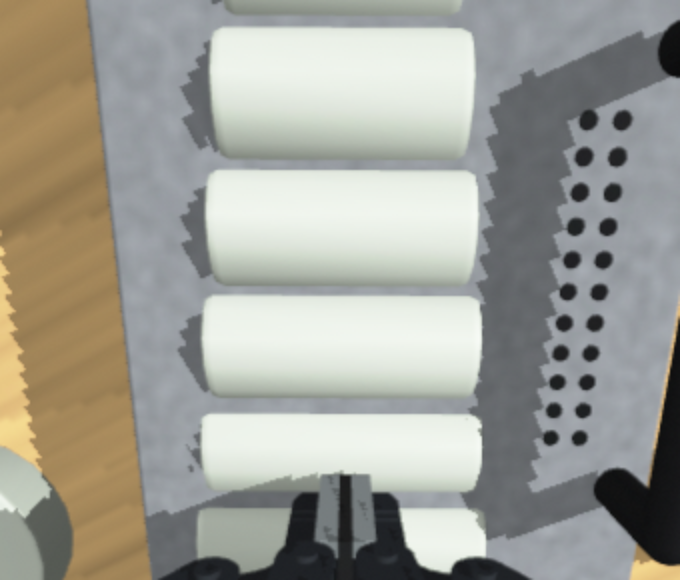

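The box looks unmoved, and the tips are between buttons 2 and 3. I'll ease up about 0.5 mm to lighten the drag and go on.

Call:
{"name": "apply_moves", "arguments": {
  "targets": [
    [-0.15,-0.012,0,0,0,0],
    [-0.2,0,0,0,0,0],
    [-0.2,0,0,0,0,0],
    [-0.2,0,0,0,0,0],
    [-0.2,0,0,0,0,0],
    [-0.2,0,0,0,0,0],
    [-0.2,0,0,0,0,0],
    [-0.2,0,0,0,0,0]
  ]
}}

```text
clock: 7.55
eef_pos: [588.0, 47.0, 53.8]
tool_rot: [-1.571, -0.001, -0.478]
force: [4.0, -2.0, 2.3]
width: 0.3
```

```bash
python3 - <<'E'
from h import *
import cv2,pickle
s=read_state();print(s["clock"],s["eef_pos"],s["force"])
pickle.dump(calibration("wrist"),open("w5.pkl","wb"));im=get_image("wrist")
s=read_state();print(s["clock"],s["eef_pos"],s["force"])
cv2.imwrite("pics/w5.png",cv2.resize(im[:290,150:490,::-1],None,fx=2,fy=2))
E
```

```text
7.55 [587.95604531  47.04999924  53.82351438] [ 4.00106431 -2.0045444   2.29355288]
7.6 [587.41740086  47.40975844  53.87204743] [ 2.11661442 -1.06261392  1.73363304]
```

View pics/w5.png

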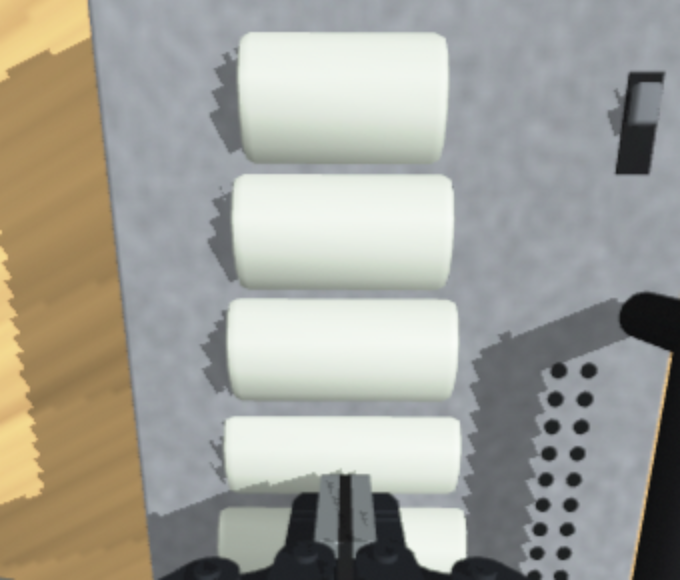

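Call:
{"name": "apply_moves", "arguments": {
  "targets": [
    [-0.15,-0.005,0,0,0,0],
    [-0.2,0,0,0,0,0],
    [-0.2,0,0,0,0,0],
    [-0.2,0,0,0,0,0],
    [-0.2,0,0,0,0,0],
    [-0.2,0,0,0,0,0],
    [-0.2,0,0,0,0,0]
  ]
}}

```text
clock: 8.48
eef_pos: [539.4, 72.1, 53.9]
tool_rot: [-1.571, 0.001, -0.478]
force: [1.3, -1.1, 1.8]
width: 0.2
```

Call:
{"name": "apply_moves", "arguments": {
  "targets": [
    [-0.2,0,0,0,0,0],
    [-0.2,0,0,0,0,0],
    [-0.2,0,0,0,0,0],
    [-0.2,0,0,0,0,0],
    [-0.2,0,0,0,0,0],
    [-0.2,0,0,0,0,0],
    [-0.05,0,0,0,0,0],
    [0,0,0,0,0,0]
  ]
}}

```text
clock: 9.48
eef_pos: [494.7, 95.2, 53.8]
tool_rot: [-1.571, 0.002, -0.478]
force: [-0.4, 0.4, 3.0]
width: 0.2
```

```bash
python3 - <<'E'
from h import *
import cv2
for i in range(5):
    s=read_state();print(s["clock"],s["eef_pos"],s["force"]);im=get_image("wrist")
cv2.imwrite("pics/w6.png",cv2.resize(im[:290,150:490,::-1],None,fx=2,fy=2))
E
```

```text
9.475 [494.72155434  95.20884994  53.83189933] [-0.39470332  0.38294921  2.97040378]
9.525 [494.68124869  95.17789244  53.75433187] [-0.54977026  1.38373002  1.83391288]
9.575 [494.72523058  95.14740298  53.75463053] [-1.4000642   1.20235603  1.64426781]
9.625 [494.75273308  95.1504202   53.74012517] [-1.81897135  1.14711389  2.16430916]
9.675 [494.85073612  95.05008801  53.74405164] [-1.25902967  1.34552405  2.03572643]
```

View pics/w6.png

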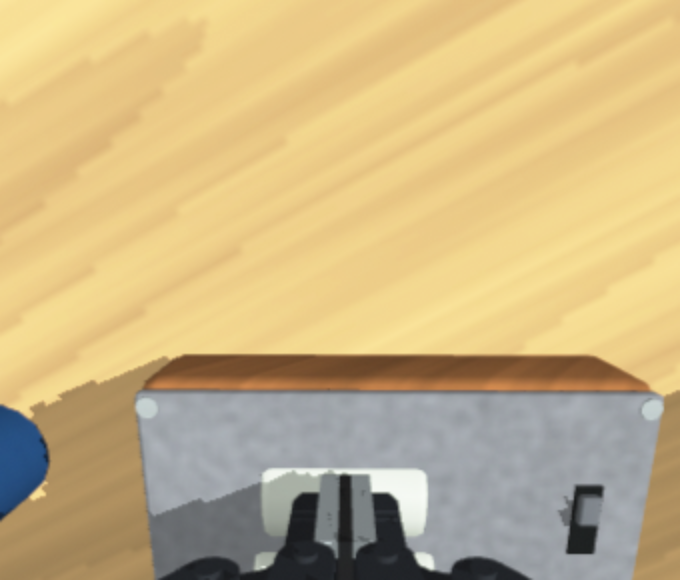

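The tips are on button 8 with about 2 N, so it is pressed. Now I'll lift straight up.

Call:
{"name": "apply_moves", "arguments": {
  "targets": [
    [0,-0.1,0,0,0,0],
    [0,-0.4,0,0,0,0],
    [0,-0.9,0,0,0,0],
    [0,-0.9,0,0,0,0],
    [0,-0.9,0,0,0,0],
    [0,-0.9,0,0,0,0],
    [0,-0.4,0,0,0,0],
    [0,0,0,0,0,0],
    [0,0,0,0,0,0],
    [0,0,0,0,0,0]
  ]
}}

```text
clock: 10.98
eef_pos: [495.1, 94.6, 233.2]
tool_rot: [-1.572, 0.001, -0.479]
force: [0.9, -0.2, -0.7]
width: 0.3
```

```bash
python3 - <<'E'
from h import *
import cv2
a=cv2.imread("pics/scene0.png");b=get_image("scene")[:,:,::-1]
r=lambda i:cv2.resize(i[150:330,200:460],None,fx=3,fy=1.66*1,interpolation=cv2.INTER_CUBIC)
cv2.imwrite("pics/cmp.png",np.vstack([r(a),r(b)]))
print(read_state()["eef_pos"],read_state()["force"])
E
```

```text
[495.20368948  94.59105585 233.14185879] [ 0.07076425 -0.37715467 -0.60275219]
```

View pics/cmp.png

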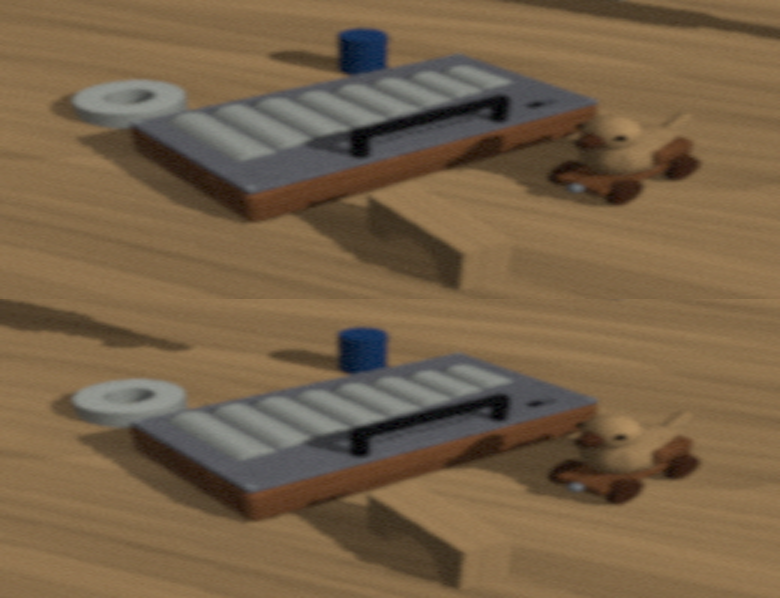

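The before and after views match: the box and the toys sit at the same pixels and all eight buttons are up. I'm handing the job in.

```bash
python3 -c "
from cell import *
print(finish_job())"
```

```text
the job is handed in; nothing more can be done
None
```

I played the row in one unbroken stroke with the gripper shut, from the longest button to the shortest. I then lifted straight up to z ≈ 233 mm and handed the job in at about 11 s of the 40 s.

- **Stroke:** The fingertips stayed at z ≈ 53.3–53.9 mm, about 3–3.5 mm below the crowns. Readings during the stroke showed about 2–3 N downward and up to 4.5 N sideways. The stroke paused briefly three times, staying on the row, for checks.
- **Notes:** I could not read the button joints or hear the notes. That each one sounded in turn is inferred from the depth and force readings.
- **Box and toys:** In the before and after scene pictures, the box and the four toys are at the same pixels and all the buttons are up. A box shift of 1–2 mm would be too small to see there.
- **Disagreement:** The top plate's corners measured about 5 mm inside the stated box outline from both cameras. The fit to the buttons themselves was within 2 mm and agreed with the box centre.

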